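# Seat a tube block in the drawer of an incubating shaker

### The arm

A 7-joint arm with a two-finger parallel gripper is mounted at the origin on the work surface. World frame = base frame: x ahead of the robot, y to its left, z up, the work surface at z = 0. Lengths are in mm, angles in rad, forces in N, time in s.
With the tool pointing down it reaches from about 350 to 900 mm from the base axis. Payload 7.2 kg.
Tool frame: the origin (TCP) lies where the fingers leave the gripper's body, on its centre line; the fingertips stand 80 mm ahead of it and the grasp point (between the pads) lies 61 mm ahead of it (env.tip_extent is the distance from the TCP to the fingertips, in mm); y points along the fingers, x is the direction in which the jaws open and shut, and the axes are right-handed (so a half turn about y gives the same grasp; the last joint's range is limited). The gripper opens to 88 mm and grips with 3 to 60 N. Pads are 20 mm wide; open, the fingers measure 115 mm over their backs; the gripper's body (75 mm by 178 mm) begins 61 mm behind the grasp point.
Start: joints at [-1.276, 0.411, -0.013, 1.596, 0.006, 1.134, -0.082], TCP at [221.817, 584.314, 302.653] pointing down, gripper open.
Joint ranges: [-2.95, 2.95], [-0.29, 1.99], [-1.47, 1.44], [0.14, 2.54], [-1.03, 4.17], [0.13, 1.85], [-2.86, 2.86]. Speed limits (rad/s): [2.39, 2.39, 3.01, 3.01, 3.14, 3.14, 3.14].

### API

Orientations are given as a rotation vector (axis times angle).
In Python, from rig import env, eyes gives the robot as it stands.
- The arm moves only by the tool jog_arm, never from a script. Its arguments are lists of equal length, an entry for each row: "travel": the shift along the tool's x, y, z in cm, a list of three; "turn": the turn, a rotation vector about the tool's x, y, z in degrees, a list of three. A call has 1 to 5 rows; each row is the pose to reach, as a shift and turn from the pose measured when the call began, along the tool's axes at that moment; what a row does not reach only later rows make up. A row lasts 1/12 s, in which the tool goes at most 41.7 mm and 7.16 degrees, less where a joint would pass 70% of its speed; a pose out of reach is approached as far as the arm can. A call with a gripper value outside its range is refused whole. "fingers" is the finger opening in cm, from 0 to 8.78, set as the call begins (left out, the last holds). The fingers move at their own pace and stop on an object; the grip force is fixed at half the most. Time passes only in rows, so rows that repeat a pose let the fingers close. It gives the time, the measured TCP pose, the force and the opening at its end, in the units of the state.
- env.get_obs(): the state, without advancing time (a new reading comes with each control period).
- eyes.camera(name): name is "scene" or "top" or "wrist"; returns a dict with "image" (384x512x3 uint8, blue, green, red), "z_map" (384x512 float32, mm along the optical axis (not along the pixel's ray), 0 where there is no reading), "fovy" (degrees; the focal length in pixels is half the picture's height over the tangent of half this angle, whatever the lens; pixels are square), "cx", "cy" (the principal point, pixels), "rvec" (rotation vector, rad) and "tvec" (3), from world to camera coordinates, as OpenCV has them; the wrist camera has in their place "mount" (4x4, takes a point from camera to tool coordinates, whose origin is the TCP and whose axes are the tool frame's). Camera axes: x right, y down, z forward; pixel columns grow to the right and rows downward; lengths in mm; the calibration is good to about 2 mm. A picture is of the moment at which its call begins: read the wrist's pose just before it.
- env.close_job(): hands the job in, once; it reports no verdict.
The state is a dict: "time": time; "joint_pos": joint angles; "joint_velocities": joint speeds; "tau": joint torques, N m; "tcp_pos": TCP position; "eef_rot": TCP orientation; "contact_force": force on the tool from outside, world axes, zero at the start; "ft_torque": the same for the moment, N m; "opening": opening from 0.0 (shut) to 1.0 (fully open).
Only numpy, scipy, OpenCV 4.12 (cv2) and the standard library are available. Lean on these libraries where they do the work, as an engineer would, in place of code of your own. Each camera call takes 0.05 s, during which the arm holds its last target.

### The job

Pull the shaker's drawer all the way out to its stop, then pick up the aluminium tube block, carry it upright and set it flat on the drawer's platform without letting go of it. Press it squarely into the corner of the two blue rails, a short end against the front rail and a long side against the side rail, firmly but without ramming it. Finish while still holding it pressed against both rails, ready for the clamp to be done up, and leave the other things on the bench alone.

Things in the scene. Friction and masses are not known exactly. Their poses are not given: they have to be found in the camera images.
- shaker: the fixed shaker: a low white box, 330 mm wide, 300 mm deep, 125 mm high, flat top with a clear window. Origin on the bench under the front face, on the drawer's centre line; x points from the front into the shaker, z up. It stands turned by up to about 0.15 rad, front towards the robot. The box reaches from y = -0.205 to y = +0.125
- drawer (a joint): how far the shaker's drawer is pulled out, m: 0 shut, 0.16 at its outer stop. Starts between 0 and 0.03. It slides along the shaker's -x, towards the robot, with about 3 N of friction and stays where it is left. Its front panel is 222 mm wide, its top 106 mm above the bench
- drawer_handle (a point): middle of the drawer's steel bar handle: a level round bar 10 mm thick, 134 mm long, running along this frame's y, 85 mm above the bench and 40 mm below the shaker's top. 39 mm are free between the bar and the front panel; two posts join them 55 mm either side of the middle. The frame moves with the drawer: z up, x into the shaker, so pull along -x
- stop_corner (a point): inner corner of the two blue rails, at the surface of the drawer's platform, 45 mm above the bench, front left in the drawer as seen from the robot. Moves with the drawer; axes as the shaker's. Seated, the block has its x along this x (or against it), its end at x = 0, its side at y = 0 and its origin at x = +0.038, y = -0.026, z = 0 here
- front_stop: front locating rail: blue bar 10 x 110 x 12 mm, fixed across the platform, long along its y; origin in the middle of its underside, on the platform. Its +x face is the working face. The inside of the front panel is 18 mm from the origin, to -x. Rails and platform are not slippery (friction about 0.6). Axes as the shaker's; moves with the drawer
- side_stop: side locating rail: blue bar 90 x 10 x 12 mm, fixed along the platform, long along its x; origin in the middle of its underside, on the platform. Its -y face is the working face. The drawer's side wall, 7 mm above the platform, is 43 mm to +y; a slack clamp bar with two black knobs, 29 mm high, stands 129 mm and more to -y. Axes as the shaker's
- tube_block: loose aluminium block full of microtubes, 76 mm (its x) by 52 mm (its y) by 50 mm high; the coloured caps stand 4 mm above it; 0.3 to 0.55 kg; same either way round. Origin in the middle of its underside, z up. Starts on the bench right of the drawer. Grip it across the 52 mm with the fingertips 15 mm or more above its underside, to clear the 12 mm rails
- jar: bystander: amber jar with a white cap, 54 mm across, 71 mm high; origin under its centre. Stands near the block
- green_rack: bystander: green tube rack, 200 (x) by 100 (y) by 44 mm, with some 5 mm white caps; origin under its centre
- tip_box: bystander: grey pipette-tip box with a clear lid, 124 (x) by 88 (y) by 94 mm; origin under its centre
Not all that is in view belongs to the job. Leave any green or red look-alike of the tube_block alone.

How it is judged:
By the outcome, as a careful person would: the job done as asked, in the order asked, and still so for the second after the job is handed in, while the arm keeps its last pose, push and grip.
It also fails if it takes over 72 s, if anything falls off the work surface, if the arm or the gripper's body presses on something with over 40 N, if the wrist force passes 120 N, or if a joint passes its speed limit or range.

## Working session

There is one attempt and no reset: what is moved stays moved. The work goes in short steps, Python scripts to look and compute and a tool call to move; the robot and the scene stay as the last step left them, time stands still between calls to the robot, and variables do not carry over. Pictures are saved under pics/ and viewed, and the job is handed in when it is done.

Besides the shell and the picture viewer there is one more tool, called after "Call:" by a JSON object that holds its "fn" and its "kwargs", one argument or row to a line. jog_arm: Moves the arm, as the interface text tells. Its arguments: {"type":"object","properties":{"travel":{"type":"array"},"turn":{"type":"array"},"fingers":{"type":"number"}},"required":["travel","turn"]}

```bash
ls; mkdir -p pics; cat > h.py <<'E'
import numpy as np, cv2, pickle
from scipy.spatial.transform import Rotation as R
from rig import env, eyes
def st():
    o=env.get_obs(); return o
def toolR(o): return R.from_rotvec(o["eef_rot"]).as_matrix()
def grab(name):
    o=env.get_obs(); c=eyes.camera(name)
    im=c["image"]; h,w=im.shape[:2]
    f=h/2/np.tan(np.radians(c["fovy"])/2)
    K=np.array([[f,0,c["cx"]],[0,f,c["cy"]],[0,0,1]])
    if name=="wrist":
        M=np.array(c["mount"]); T=np.eye(4);T[:3,:3]=toolR(o);T[:3,3]=o["tcp_pos"]
        W=T@M
    else:
        Rm=R.from_rotvec(np.ravel(c["rvec"])).as_matrix(); W=np.eye(4)
        W[:3,:3]=Rm.T; W[:3,3]=-Rm.T@np.ravel(c["tvec"])
    d=dict(im=im,z=c["z_map"],K=K,W=W); return d
def onplane(d,u,v,h):
    r=d["W"][:3,:3]@np.linalg.inv(d["K"])@np.array([u,v,1.]); c=d["W"][:3,3]
    return c+r*(h-c[2])/r[2]
def bydepth(d,u,v):
    z=d["z"][int(v),int(u)]
    return d["W"][:3,:3]@(np.linalg.inv(d["K"])@np.array([u,v,1.])*z)+d["W"][:3,3]
def cloud(d):
    h,w=d["z"].shape; u,v=np.meshgrid(np.arange(w),np.arange(h))
    p=np.stack([u,v,np.ones_like(u)],-1)@np.linalg.inv(d["K"]).T*d["z"][...,None]
    return p@d["W"][:3,:3].T+d["W"][:3,3]
def save(d,n): pickle.dump(d,open(n+'.pkl','wb'))
def load(n): return pickle.load(open(n+'.pkl','rb'))
E
python3 - <<'E'
from h import *
o=st(); print(o)
print(toolR(o))
for n in("scene","top"):
    d=grab(n); save(d,n); cv2.imwrite(f"pics/{n}0.png",d["im"]); print(n,d["K"][0,0],d["W"][:3,3])
E
```

```text
pics
{'time': 0.0, 'joint_pos': array([-1.27618404,  0.4118704 , -0.01273539,  1.59704317,  0.0056044 ,
        1.13427553, -0.08221605]), 'joint_velocities': array([-1.62059666e-03, -8.42645862e-06,  1.37102942e-03, -3.75562722e-04,
       -1.59323657e-03, -1.52499465e-03,  7.85436799e-04]), 'tau': array([-8.44557453e-04, -5.87932491e+01,  6.41042534e-01, -2.91095513e+01,
       -5.38924767e-02,  1.78529421e-02,  1.43298771e-04]), 'tcp_pos': array([221.70205396, 583.95613903, 301.82758633]), 'eef_rot': array([-1.36026135, -0.93706799,  0.93908626]), 'contact_force': array([-0.23831871, -0.89000126,  0.30668162]), 'ft_torque': array([-0.01015347, -0.00318251,  0.01438215]), 'opening': 0.998726186510486}
[[ 3.54874700e-01 -4.54241318e-04 -9.34913761e-01]
 [ 9.34912575e-01 -1.49321076e-03  3.54874975e-01]
 [-1.55722217e-03 -9.99998782e-01 -1.05226802e-04]]
scene 428.46242413266253 [1229.03972651 -593.23988438 1128.40595826]
top 456.79516508608083 [ 346.90316399   -8.95940241 1709.12088654]
```

View pics/scene0.png

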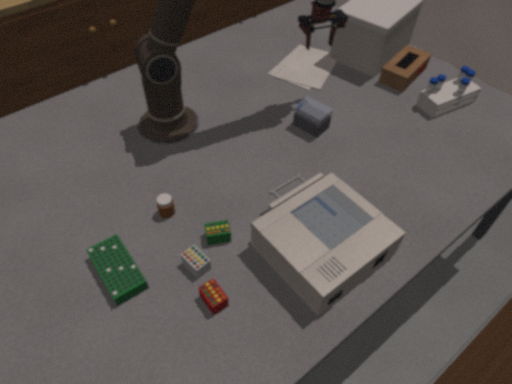

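View pics/top0.png

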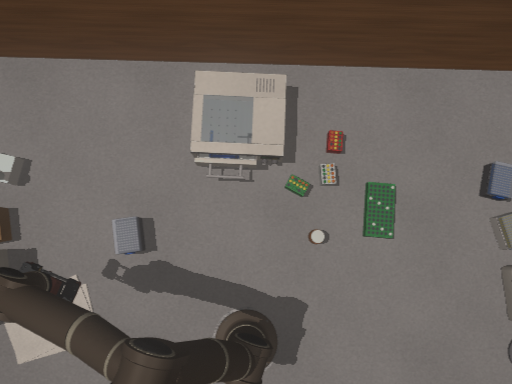

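The scene picture shows the shaker (about 325,240), its handle (287,186) and a row of small blocks. In the top view the handle is at (225,176). These could be taken for the tube block in the top view:
- silver block (328,174)
- green look-alike (298,185)
- red look-alike (335,141)
- jar (317,237)

I choose the silver block and will check it in a close crop.

```bash
python3 - <<'E'
from h import *
t=load("top"); s=load("scene")
a=cv2.resize(t["im"][60:250,180:400],None,fx=3.4,fy=3.1,interpolation=cv2.INTER_CUBIC)
a=cv2.resize(t["im"][60:250,180:400],None,fx=3,fy=3,interpolation=cv2.INTER_CUBIC)
cv2.imwrite("pics/topc.png",a)
b=cv2.resize(s["im"][160:320,150:350],None,fx=3.7,fy=3.7,interpolation=cv2.INTER_CUBIC)
cv2.imwrite("pics/scenec.png",b)
P=cloud(t)
for (u,v) in [(328,174),(298,185),(335,141),(317,237),(228,120),(225,176),(380,210),(225,161)]:
    print((u,v),P[v,u].round(1))
E
```

```text
(328, 174) [ 612.4 -287.4   47.2]
(298, 185) [ 568.  -176.7   51.3]
(335, 141) [ 737.2 -312.6   48.7]
(317, 237) [ 379.9 -245.9   66.1]
(228, 120) [784.8  83.3 125. ]
(225, 176) [587.6  89.   95.5]
(380, 210) [ 484.8 -480.7   40.4]
(225, 161) [640.2  90.2 104.9]
```

View pics/topc.png

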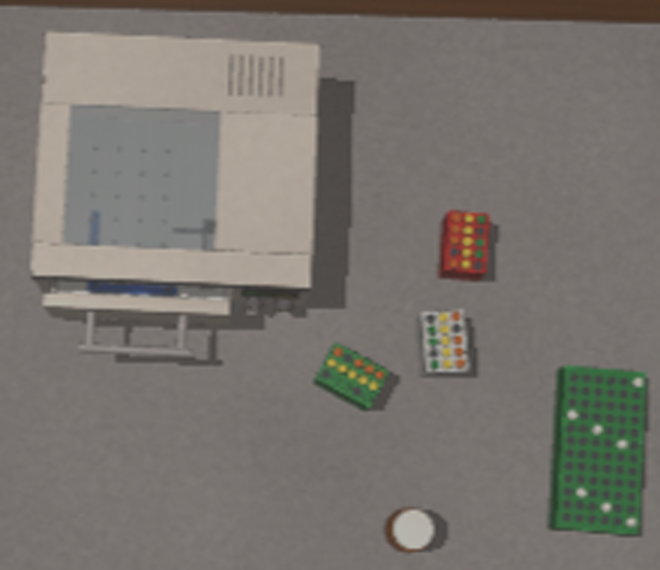

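View pics/scenec.png

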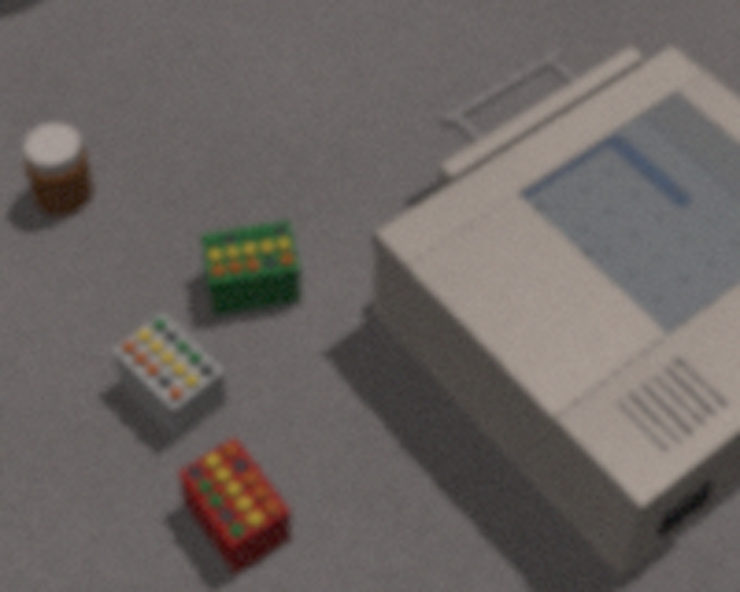

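The crop confirms it: the silver block with coloured caps, away from the green and red ones. Next I measure the shaker yaw, handle and block.

```bash
python3 - <<'E'
from h import *
t=load("top"); s=load("scene")
P=cloud(t)
# shaker top: points z in 118..132
m=((P[...,2]>119)&(P[...,2]<131)&(P[...,0]>600)&(abs(P[...,1]-50)<250)).astype(np.uint8)
n,l,stt,c=cv2.connectedComponentsWithStats(m); k=1+np.argmax(stt[1:,4]); m=(l==k).astype(np.uint8)
m=cv2.morphologyEx(m,cv2.MORPH_CLOSE,np.ones((7,7)))
cs=max(cv2.findContours(m,cv2.RETR_EXTERNAL,cv2.CHAIN_APPROX_NONE)[0],key=cv2.contourArea)[:,0,:]
W=np.array([onplane(t,u,v,125)[:2] for u,v in cs],np.float32)
r=cv2.minAreaRect(W); print("shaker",r, cv2.boxPoints(r).round(1).tolist())
print("front edge rays",[onplane(t,*p,125)[:2].round(1) for p in [(190.7,151.7),(282.7,156),(195.3,71),(286,75)]])
# panel
print("panel",[onplane(t,*p,106)[:2].round(1) for p in [(180+43/3,60+306/3),(180+229/3,60+314/3)]])
print("handle top",[onplane(t,*p,88)[:2].round(1) for p in [(206.7,176.3),(243.3,178)]])
# block top by height
for nm,d in(("top",t),("scene",s)):
    Q=cloud(d)
    m=((Q[...,2]>42)&(Q[...,2]<62)&(abs(Q[...,0]-612)<60)&(abs(Q[...,1]+287)<60)).astype(np.uint8)
    n,l,stt,c=cv2.connectedComponentsWithStats(m); k=1+np.argmax(stt[1:,4])
    v,u=np.where(l==k); W=np.array([onplane(d,a,b,50)[:2] for a,b in zip(u,v)],np.float32)
    print(nm,"block",cv2.minAreaRect(W),len(u), np.median(Q[l==k],0).round(1))
E
```

```text
shaker ((812.793212890625, 48.26509094238281), (329.79632568359375, 302.3441162109375), 88.92302703857422) [[658.5, -113.80000305175781], [960.7999877929688, -119.4000015258789], [967.0, 210.3000030517578], [664.7000122070312, 216.0]]
front edge rays [array([666.4, 210.8]), array([ 660. , -113.8]), array([962.8, 207. ]), array([ 957.8, -120.5])]
panel [array([633.4, 198.9]), array([629.8, -21.7])]
handle top [array([585.8, 154.9]), array([583.2,  23.7])]
top block ((613.8588256835938, -284.4715881347656), (75.47868347167969, 53.62519836425781), 6.708298683166504) 284 [ 614.9 -283.5   50.7]
scene block ((616.5994873046875, -287.86248779296875), (80.26038360595703, 53.779632568359375), 4.601665019989014) 429 [ 618.1 -288.5   51. ]
```

Yaw is about -1.1° and the handle middle is at (584.5, 89, 85). The 131 mm measured handle length, 221 mm panel width and 330×302 mm box agree with the sizes given. I'll write a helper that turns a target into jog numbers.

```bash
cat > go.py <<'E'
from h import *
import sys
# usage go.py x y z jawangle(deg, world)  -> travel cm, turn deg
def rel(pos,ang,o=None):
    o=o or st(); A=toolR(o); a=np.radians(ang)
    x=np.array([np.cos(a),np.sin(a),0]); y=np.array([0,0,-1.]); B=np.stack([x,y,np.cross(x,y)],1)
    return A.T@(np.array(pos)-o["tcp_pos"])/10, np.degrees(R.from_matrix(A.T@B).as_rotvec())
if __name__=="__main__":
    v=list(map(float,sys.argv[1:])); o=st(); t,w=rel(v[:3],v[3],o)
    print("t",o["time"],"tcp",o["tcp_pos"].round(1),"F",o["contact_force"].round(1),"open",round(o["opening"]*87.8,1))
    print("travel",t.round(2),"turn",w.round(1),"j",o["joint_pos"].round(2))
E
python3 go.py 584.5 89.3 240 -1.1
```

```text
t 0.1 tcp [221.7 584.  301.9] F [-0.4 -0.2 -0.5] open 87.6
travel [-33.37   6.24 -51.47] turn [ 0.1 70.3 -0.1] j [-1.28  0.41 -0.01  1.6   0.01  1.13 -0.08]
```

Call:
{"fn": "jog_arm", "kwargs": {
  "travel": [
    [-33.4,6.2,-51.5],
    [-33.4,6.2,-51.5],
    [-33.4,6.2,-51.5],
    [-33.4,6.2,-51.5],
    [-33.4,6.2,-51.5]
  ],
  "turn": [
    [0,70.3,0],
    [0,70.3,0],
    [0,70.3,0],
    [0,70.3,0],
    [0,70.3,0]
  ],
  "fingers": 4.4
}}

```text
time: 0.52
tcp_pos: [344.9, 415.2, 281.2]
eef_rot: [-1.524, -0.452, 0.453]
contact_force: [0.4, 1.1, 1.2]
opening: 0.663
```

```bash
python3 go.py 584.5 89.3 240 -1.1
```

```text
t 0.5167 tcp [344.9 415.2 281.2] F [0.4 1.1 1.2] open 58.2
travel [  2.3    4.15 -40.38] turn [ 0.1 34.2 -0. ] j [-1.1   0.29  0.17  1.84 -0.06  1.02 -0.34]
```

Call:
{"fn": "jog_arm", "kwargs": {
  "travel": [
    [2.3,4.2,-40.4],
    [2.3,4.2,-40.4],
    [2.3,4.2,-40.4],
    [2.3,4.2,-40.4],
    [2.3,4.2,-40.4]
  ],
  "turn": [
    [0,34.2,0],
    [0,34.2,0],
    [0,34.2,0],
    [0,34.2,0],
    [0,34.2,0]
  ]
}}

```text
time: 0.93
tcp_pos: [467.4, 248.1, 260.0]
eef_rot: [-1.572, 0.021, -0.02]
contact_force: [0.2, 0.1, -0.5]
opening: 0.497
```

```bash
python3 go.py 584.5 89.3 240 -1.1
```

```text
t 0.9333 tcp [467.4 248.1 260. ] F [ 0.2  0.1 -0.5] open 43.7
travel [ 12.12   2.01 -15.57] turn [ 0.1 -0.4 -0. ] j [-0.88  0.3   0.37  1.9  -0.13  0.97 -0.48]
```

Call:
{"fn": "jog_arm", "kwargs": {
  "travel": [
    [12.1,2,-15.6],
    [12.1,2,-15.6],
    [12.1,2,-15.6],
    [12.1,2,-15.6],
    [12.1,2,-15.6]
  ],
  "turn": [
    [0,-0.4,0],
    [0,-0.4,0],
    [0,-0.4,0],
    [0,-0.4,0],
    [0,-0.4,0]
  ]
}}

```text
time: 1.35
tcp_pos: [585.4, 85.8, 239.6]
eef_rot: [-1.573, 0.016, -0.016]
contact_force: [1.1, -0.1, 0.4]
opening: 0.499
```

```bash
python3 go.py 584.5 89.3 240 -1.1; python3 - <<'E'
from h import *
d=grab("wrist"); save(d,"w1"); cv2.imwrite("pics/w1.png",d["im"]); print(d["W"].round(2))
E
```

```text
t 1.35 tcp [585.4  85.8 239.6] F [ 1.1 -0.1  0.4] open 43.8
travel [-0.1  -0.04  0.35] turn [ 0.1 -0.1 -0. ] j [-0.54  0.43  0.42  1.77 -0.21  0.98 -0.06]
[[ 1.0000e+00 -2.0000e-02 -1.0000e-02  5.8619e+02]
 [-2.0000e-02 -9.7000e-01 -2.5000e-01  1.5261e+02]
 [-0.0000e+00  2.5000e-01 -9.7000e-01  3.2263e+02]
 [ 0.0000e+00  0.0000e+00  0.0000e+00  1.0000e+00]]
```

View pics/w1.png

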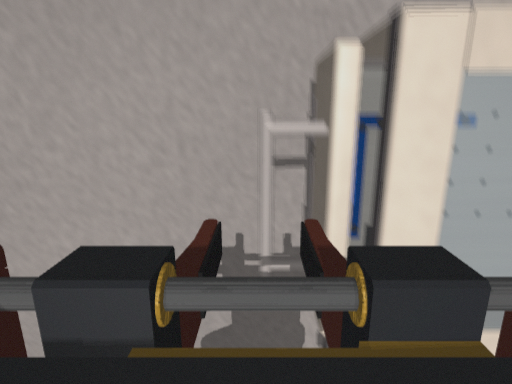

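The wrist view shows the handle bar running down at u≈266 between the fingertips (220 and 303), with the panel to its right at about 345. I'll check where the bar is.

```bash
python3 - <<'E'
from h import *
d=load("w1")
for p in [(260.5,180),(272.5,180),(266.5,115),(267,250)]: print(p,onplane(d,*p,85).round(1),bydepth(d,*p).round(1))
for p in [(330,180),(358,180)]: print("panel",onplane(d,*p,106).round(1),bydepth(d,*p).round(1))
E
python3 go.py 586 89.3 144 -1.1
```

```text
(260.5, 180) [584.7 101.8  85. ] [584.7 102.8  89.7]
(272.5, 180) [594.1 101.6  85. ] [596.9  83.5   1.1]
(266.5, 115) [590.2 150.9  85. ] [590.1 150.9  90.5]
(267, 250) [588.8  42.4  85. ] [588.8  44.7  90.1]
panel [634.3 105.2 106. ] [634.1 105.4 107. ]
panel [654.2 104.8 106. ] [669.2  94.3  58.3]
t 1.4 tcp [588.1  79.5 239.4] F [ 2.3 -4.1  1.6] open 43.7
travel [-0.25  9.54  1.03] turn [ 0.3 -0.4  0.1] j [-0.53  0.44  0.42  1.77 -0.2   0.98 -0.06]
```

Call:
{"fn": "jog_arm", "kwargs": {
  "travel": [
    [-0.1,2,1],
    [-0.1,4.5,1],
    [-0.1,7,1],
    [-0.1,9,1],
    [-0.1,9.5,1]
  ],
  "turn": [
    [0,-0.4,0],
    [0,-0.4,0],
    [0,-0.4,0],
    [0,-0.4,0],
    [0,-0.4,0]
  ]
}}

```text
time: 1.82
tcp_pos: [585.5, 89.0, 140.9]
eef_rot: [-1.578, 0.018, -0.013]
contact_force: [-0.6, 0.3, -0.5]
opening: 0.502
```

```bash
python3 go.py 587 89.3 144 -1.1
```

```text
t 1.8167 tcp [585.5  89.  140.9] F [-0.6  0.3 -0.5] open 44.1
travel [ 0.15 -0.31  0.03] turn [ 0.4 -0.  -0.2] j [-0.51  0.56  0.37  1.84 -0.27  0.79 -0.02]
```

Close on the bar.

Call:
{"fn": "jog_arm", "kwargs": {
  "travel": [
    [0.1,-0.3,0],
    [0.1,-0.3,0],
    [0.1,-0.3,0],
    [0.1,-0.3,0],
    [0.1,-0.3,0]
  ],
  "turn": [
    [0,0,0],
    [0,0,0],
    [0,0,0],
    [0,0,0],
    [0,0,0]
  ],
  "fingers": 0.6
}}

```text
time: 2.23
tcp_pos: [587.0, 89.1, 145.1]
eef_rot: [-1.577, 0.017, -0.014]
contact_force: [-1.0, -0.8, -0.5]
opening: 0.159
```

Call:
{"fn": "jog_arm", "kwargs": {
  "travel": [
    [0,0,0],
    [0,0,0],
    [0,0,0],
    [0,0,0]
  ],
  "turn": [
    [0,0,0],
    [0,0,0],
    [0,0,0],
    [0,0,0]
  ]
}}

```text
time: 2.57
tcp_pos: [587.2, 89.2, 145.4]
eef_rot: [-1.577, 0.016, -0.015]
contact_force: [0.7, 1.2, -0.2]
opening: 0.101
```

```bash
python3 go.py 587 89.3 144 -1.1
```

```text
t 2.5667 tcp [587.2  89.2 145.4] F [ 0.7  1.2 -0.2] open 8.8
travel [-0.02  0.14  0.01] turn [ 0.4 -0.  -0.1] j [-0.51  0.56  0.37  1.84 -0.26  0.8  -0.02]
```

Call:
{"fn": "jog_arm", "kwargs": {
  "travel": [
    [-1.5,0,0],
    [-3.5,0,0],
    [-5.5,0,0],
    [-7.5,0,0],
    [-9.5,0,0]
  ],
  "turn": [
    [0,0,0],
    [0,0,0],
    [0,0,0],
    [0,0,0],
    [0,0,0]
  ]
}}

```text
time: 2.98
tcp_pos: [492.2, 91.1, 145.4]
eef_rot: [-1.577, 0.015, -0.016]
contact_force: [4.8, -0.2, -8.9]
opening: 0.106
```

Call:
{"fn": "jog_arm", "kwargs": {
  "travel": [
    [-0.5,0,0],
    [-1,0,0],
    [-1.5,0,0],
    [-2,0,0],
    [-2.5,0,0]
  ],
  "turn": [
    [0,0,0],
    [0,0,0],
    [0,0,0],
    [0,0,0],
    [0,0,0]
  ]
}}

```text
time: 3.4
tcp_pos: [467.7, 91.6, 145.4]
eef_rot: [-1.577, 0.014, -0.017]
contact_force: [4.0, 0.4, -7.0]
opening: 0.107
```

```bash
python3 go.py 430 92 144 -1.1
```

```text
t 3.4 tcp [467.7  91.6 145.4] F [ 4.   0.4 -7. ] open 9.4
travel [-3.77  0.13 -0.03] turn [ 0.4 -0.1  0.1] j [-0.61  0.39  0.39  2.12 -0.23  0.67 -0.09]
```

Call:
{"fn": "jog_arm", "kwargs": {
  "travel": [
    [-0.4,0,0],
    [-0.7,0,0],
    [-1,0,0],
    [-1.3,0,0],
    [-1.6,0,0]
  ],
  "turn": [
    [0,0,0],
    [0,0,0],
    [0,0,0],
    [0,0,0],
    [0,0,0]
  ]
}}

```text
time: 3.82
tcp_pos: [451.6, 91.9, 145.4]
eef_rot: [-1.577, 0.014, -0.017]
contact_force: [2.6, -0.4, -6.8]
opening: 0.107
```

Call:
{"fn": "jog_arm", "kwargs": {
  "travel": [
    [-0.3,0,0],
    [-0.6,0,0],
    [-0.9,0,0],
    [-1.2,0,0]
  ],
  "turn": [
    [0,0,0],
    [0,0,0],
    [0,0,0],
    [0,0,0]
  ]
}}

```text
time: 4.15
tcp_pos: [441.4, 92.1, 145.5]
eef_rot: [-1.577, 0.01, -0.022]
contact_force: [20.8, -1.7, -31.4]
opening: 0.104
```

Force jumped to about 20 N after 146 mm of travel, so the drawer is at its stop. Release and rise.

Call:
{"fn": "jog_arm", "kwargs": {
  "travel": [
    [0,0,0],
    [0,0,0],
    [0,0,0],
    [0,0,0],
    [0,0,0]
  ],
  "turn": [
    [0,0,0],
    [0,0,0],
    [0,0,0],
    [0,0,0],
    [0,0,0]
  ],
  "fingers": 4.4
}}

```text
time: 4.57
tcp_pos: [441.1, 92.1, 145.6]
eef_rot: [-1.577, 0.011, -0.021]
contact_force: [-0.2, -0.8, -0.7]
opening: 0.443
```

```bash
python3 go.py 441 92 250 -1.1
```

```text
t 4.5667 tcp [441.1  92.1 145.6] F [-0.2 -0.8 -0.7] open 38.9
travel [  0.06 -10.44  -0.08] turn [ 0.4 -0.1  0.4] j [-0.64  0.35  0.39  2.19 -0.21  0.64 -0.12]
```

Call:
{"fn": "jog_arm", "kwargs": {
  "travel": [
    [0,-1,0],
    [0,-4,0],
    [0,-8,0],
    [0,-11.5,0],
    [0,-11.5,0]
  ],
  "turn": [
    [0,0,0],
    [0.4,0,0.4],
    [0.4,0,0.4],
    [0.4,0,0.4],
    [0.4,0,0.4]
  ]
}}

```text
time: 4.98
tcp_pos: [442.9, 93.0, 267.1]
eef_rot: [-1.566, 0.01, -0.023]
contact_force: [0.9, 0.0, 0.6]
opening: 0.499
```

```bash
python3 - <<'E'
from h import *
t=grab("top"); save(t,"top2"); w=grab("wrist"); save(w,"w2"); s=grab("scene"); save(s,"scene2")
cv2.imwrite("pics/w2.png",w["im"])
cv2.imwrite("pics/top2c.png",cv2.resize(t["im"][60:260,180:400],None,fx=3.3,fy=3,interpolation=cv2.INTER_CUBIC))
cv2.imwrite("pics/s2c.png",cv2.resize(s["im"][120:320,150:400],None,fx=3,fy=3,interpolation=cv2.INTER_CUBIC))
E
```

```text
(no output)
```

View pics/w2.png

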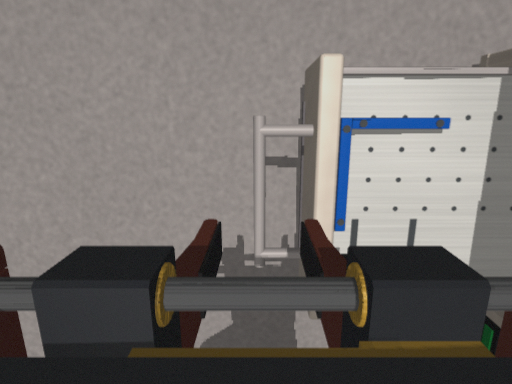

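View pics/s2c.png

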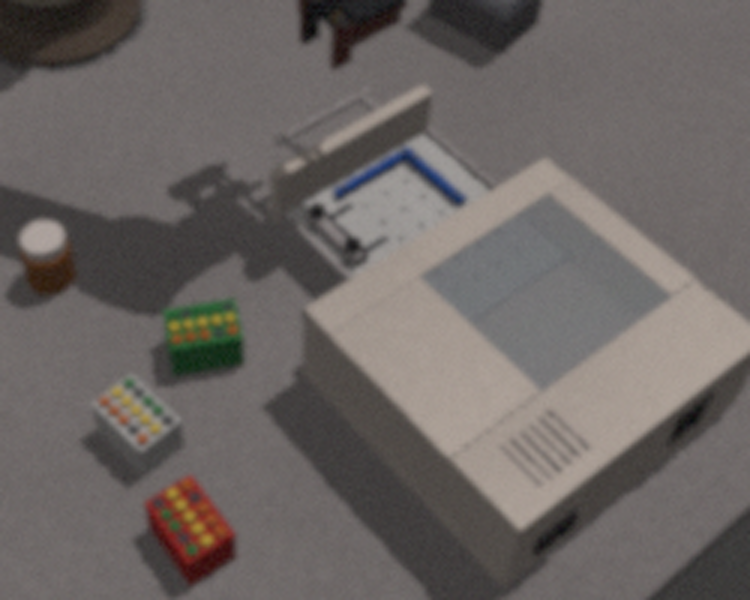

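View pics/top2c.png

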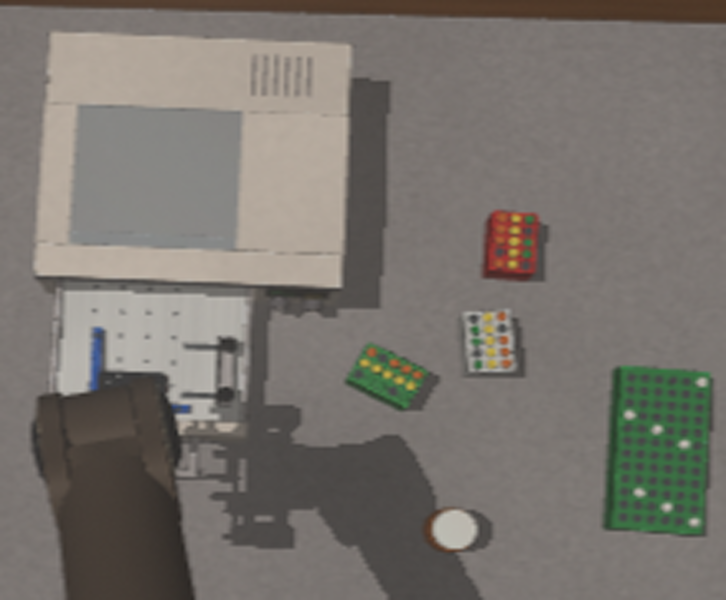

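The drawer is out and the rails are visible. In the wrist view the side rail runs along v≈118–129 and the front rail along u≈337–350, with the inner corner near (350,129). Next I measure the rail faces by blue mask and the block from the top view.

```bash
python3 - <<'E'
from h import *
d=load("w2"); hsv=cv2.cvtColor(d["im"],cv2.COLOR_BGR2HSV)
m=cv2.inRange(hsv,(108,150,60),(128,255,255))
# inner edges: side rail lower edge for u 365..440 ; front rail right edge for v 140..220
side=[];front=[]
for u in range(370,440,5):
    v=np.where(m[100:150,u])[0]+100; side.append((u,v.min()-.5,v.max()+.5))
for v in range(140,225,5):
    u=np.where(m[v,320:365])[0]+320; front.append((v,u.min()-.5,u.max()+.5))
print(side[::4],front[::4])
zs=57
ST=np.array([onplane(d,u,b,zs)[:2] for u,a,b in side]); FT=np.array([onplane(d,b,v,zs)[:2] for v,a,b in front])
def fit(p): vx,vy,x,y=cv2.fitLine(p.astype(np.float32),cv2.DIST_HUBER,0,.01,.01).ravel(); return np.array([x,y]),np.array([vx,vy])
p1,d1=fit(ST);p2,d2=fit(FT)
k=np.linalg.solve(np.stack([d1,-d2],1),p2-p1); print("corner(z57 edges)",p1+k[0]*d1,"angles",np.degrees(np.arctan2(d1[1],d1[0])),np.degrees(np.arctan2(d2[1],d2[0])))
print("depth side/front/platform/handle",[bydepth(d,*p).round(1) for p in [(405,123),(343,180),(345,200),(390,195),(258,180)]])
# widths
print(np.mean([np.linalg.norm(onplane(d,u,b,zs)-onplane(d,u,a,zs)) for u,a,b in side]),np.mean([np.linalg.norm(onplane(d,b,v,zs)-onplane(d,a,v,zs)) for v,a,b in front]))
# block, top2 colour/height
t=load("top2");Q=cloud(t)
m=((Q[...,2]>30)&(abs(Q[...,0]-614)<60)&(abs(Q[...,1]+286)<55)).astype(np.uint8)
n,l,s,c=cv2.connectedComponentsWithStats(m);k=1+np.argmax(s[1:,4]);v,u=np.where(l==k)
print(cv2.minAreaRect(np.array([onplane(t,a,b,50)[:2] for a,b in zip(u,v)],np.float32)))
E
```

```text
[(370, np.float64(117.5), np.float64(128.5)), (390, np.float64(117.5), np.float64(128.5)), (410, np.float64(117.5), np.float64(128.5)), (430, np.float64(117.5), np.float64(128.5))] [(140, np.float64(339.5), np.float64(350.5)), (160, np.float64(338.5), np.float64(348.5)), (180, np.float64(337.5), np.float64(347.5)), (200, np.float64(337.5), np.float64(345.5)), (220, np.float64(334.5), np.float64(344.5))]
corner(z57 edges) [525.90485 145.41463] angles -1.227588 88.889206
depth side/front/platform/handle [array([575.3, 149.3,  57.4]), array([520.8,  97.4,  57.6]), array([523.5,  77.6,  58. ]), array([571.4,  78.7,  47.1]), array([440. , 105.9,  90.2])]
9.498748975534975 9.289847619046213
((613.2182006835938, -283.1502990722656), (77.61027526855469, 55.20614242553711), 4.914278030395508)
```

Corner is at (526, 145.4) with yaw -1.2°, and the rail widths and heights fit. The block is near (614,-285) with its long axis at about +5°, so jaws go to -85°. Moving above the block.

```bash
python3 go.py 610 -284 240 -85
```

```text
t 5.1333 tcp [440.1  92.9 261.1] F [-0.2  0.6  0.5] open 44.1
travel [ 17.74   2.05 -37.35] turn [-0.1 83.9 -0. ] j [-0.72  0.16  0.46  2.08 -0.09  0.92 -0.24]
```

Call:
{"fn": "jog_arm", "kwargs": {
  "travel": [
    [17.7,2.1,-37.4],
    [17.7,2.1,-37.4],
    [17.7,2.1,-37.4],
    [17.7,2.1,-37.4],
    [17.7,2.1,-37.4]
  ],
  "turn": [
    [0,84,0],
    [0,84,0],
    [0,84,0],
    [0,84,0],
    [0,84,0]
  ],
  "fingers": 7.2
}}

```text
time: 5.55
tcp_pos: [525.1, -98.6, 248.6]
eef_rot: [-1.51, 0.512, -0.507]
contact_force: [0.1, 0.8, -0.2]
opening: 0.811
```

```bash
python3 go.py 610 -284 240 -85
```

```text
t 5.55 tcp [525.1 -98.6 248.6] F [ 0.1  0.8 -0.2] open 71.2
travel [17.99  0.82 -9.6 ] turn [ 0.1 47.7 -0.1] j [-0.42  0.36  0.65  1.91 -0.26  0.96 -0.29]
```

Call:
{"fn": "jog_arm", "kwargs": {
  "travel": [
    [18,0.8,-9.6],
    [18,0.8,-9.6],
    [18,0.8,-9.6],
    [18,0.8,-9.6],
    [18,0.8,-9.6]
  ],
  "turn": [
    [0,47.7,0],
    [0,47.7,0],
    [0,47.7,0],
    [0,47.7,0],
    [0,47.7,0]
  ]
}}

```text
time: 5.97
tcp_pos: [609.9, -286.0, 237.8]
eef_rot: [-1.336, 0.994, -0.986]
contact_force: [0.5, 0.7, 0.0]
opening: 0.82
```

```bash
python3 go.py 610 -284 240 -85
```

```text
t 5.9667 tcp [ 609.9 -286.   237.8] F [0.5 0.7 0. ] open 72.0
travel [-0.19 -0.22  0.07] turn [ 0.3 11.9 -0.1] j [-0.12  0.65  0.77  1.57 -0.49  1.12 -0.52]
```

Call:
{"fn": "jog_arm", "kwargs": {
  "travel": [
    [0,0,0],
    [0,0,0],
    [0,0,0],
    [0,0,0]
  ],
  "turn": [
    [0,6,0],
    [0,12,0],
    [0,12,0],
    [0,12,0]
  ]
}}

```text
time: 6.3
tcp_pos: [609.2, -285.7, 236.0]
eef_rot: [-1.254, 1.152, -1.139]
contact_force: [0.1, 0.3, -0.4]
opening: 0.82
```

```bash
python3 go.py 610 -284 240 -85;  python3 - <<'E'
from h import *
w=grab("wrist"); save(w,"w3")
cv2.imwrite("pics/w3.png",w["im"])
E
```

```text
t 6.3 tcp [ 609.2 -285.7  236. ] F [ 0.1  0.3 -0.4] open 72.0
travel [-0.16 -0.4   0.09] turn [ 0.5  0.  -0.1] j [-0.15  0.67  0.82  1.57 -0.52  1.13 -0.69]
```

View pics/w3.png

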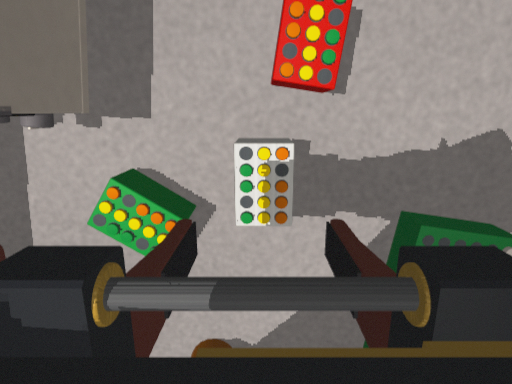

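The wrist view shows the silver block between the fingers, with its top from about (235,143) to (294,225). Green is left at (140,210) and red is up at (312,45). I'll measure it.

```bash
python3 - <<'E'
from h import *
d=load("w3");Q=cloud(d)
m=((Q[...,2]>44)&(Q[...,2]<62)).astype(np.uint8); m[:125]=0;m[232:]=0;m[:,:225]=0;m[:,305:]=0
v,u=np.where(m); print(u.min(),u.max(),v.min(),v.max(),np.median(Q[m>0],0))
W=np.array([onplane(d,a,b,50)[:2] if Q[b,a,2]<52 else Q[b,a,:2] for a,b in zip(u,v)],np.float32)
print(cv2.minAreaRect(W))
for p in [(235,145),(294,142),(236,226),(294,225)]: print(onplane(d,*p,50).round(1))
E
```

```text
234 293 142 225 [ 615.43255138 -287.87252402   51.45364423]
((612.7401733398438, -288.07269287109375), (75.72390747070312, 51.90448760986328), 4.895684242248535)
[ 645.7 -260.6   50. ]
[ 652.7 -310.8   50. ]
[ 571.9 -266.4   50. ]
[ 577.5 -319.4   50. ]
```

```bash
python3 go.py 612.7 -288 101 -85.1
```

```text
t 6.35 tcp [ 609.5 -285.4  236.5] F [-0.2  0.4  0.7] open 72.0
travel [ 0.32 13.55  0.4 ] turn [ 0.4  0.2 -0.2] j [-0.15  0.67  0.82  1.57 -0.52  1.13 -0.69]
```

Call:
{"fn": "jog_arm", "kwargs": {
  "travel": [
    [0.3,2,0.4],
    [0.3,5,0.4],
    [0.3,8,0.4],
    [0.3,10,0.4],
    [0.3,11.5,0.4]
  ],
  "turn": [
    [0.4,0.2,-0.2],
    [0.4,0.2,-0.2],
    [0.4,0.2,-0.2],
    [0.4,0.2,-0.2],
    [0.4,0.2,-0.2]
  ]
}}

```text
time: 6.77
tcp_pos: [612.2, -286.3, 119.2]
eef_rot: [-1.251, 1.146, -1.142]
contact_force: [-0.6, 0.7, 0.4]
opening: 0.819
```

```bash
python3 go.py 612.7 -288 101 -85.1
```

```text
t 6.7667 tcp [ 612.2 -286.3  119.2] F [-0.6  0.7  0.4] open 71.9
travel [0.17 1.82 0.04] turn [ 0.1  0.2 -0.1] j [-0.09  0.8   0.72  1.65 -0.63  0.94 -0.62]
```

Call:
{"fn": "jog_arm", "kwargs": {
  "travel": [
    [0.2,0.6,0],
    [0.2,1.2,0],
    [0.2,1.8,0],
    [0.2,1.8,0],
    [0.2,1.8,0]
  ],
  "turn": [
    [0,0,0],
    [0,0,0],
    [0,0,0],
    [0,0,0],
    [0,0,0]
  ]
}}

```text
time: 7.18
tcp_pos: [612.6, -288.5, 101.9]
eef_rot: [-1.251, 1.145, -1.142]
contact_force: [0.1, 0.7, 0.4]
opening: 0.818
```

Call:
{"fn": "jog_arm", "kwargs": {
  "travel": [
    [0,0,0],
    [0,0,0],
    [0,0,0],
    [0,0,0],
    [0,0,0]
  ],
  "turn": [
    [0,0,0],
    [0,0,0],
    [0,0,0],
    [0,0,0],
    [0,0,0]
  ],
  "fingers": 4.5
}}

```text
time: 7.6
tcp_pos: [612.9, -288.3, 102.5]
eef_rot: [-1.25, 1.144, -1.142]
contact_force: [-1.4, 1.8, 5.5]
opening: 0.59
```

```bash
python3 go.py 612.7 -288 101 -85.1
```

```text
t 7.6 tcp [ 612.9 -288.3  102.5] F [-1.4  1.8  5.5] open 51.8
travel [-0.03  0.15 -0.02] turn [ 0.   0.2 -0.1] j [-0.08  0.82  0.71  1.65 -0.64  0.92 -0.61]
```

Gripped at 51.8 mm. Lift.

Call:
{"fn": "jog_arm", "kwargs": {
  "travel": [
    [0,0,0],
    [0,-1,0],
    [0,-3,0],
    [0,-6,0],
    [0,-9,0]
  ],
  "turn": [
    [0,0,0],
    [0,0,0],
    [0,0,0],
    [0,0,0],
    [0,0,0]
  ],
  "fingers": 4.0
}}

```text
time: 8.02
tcp_pos: [612.0, -288.0, 192.5]
eef_rot: [-1.252, 1.147, -1.14]
contact_force: [1.0, -1.3, -3.9]
opening: 0.592
```

```bash
python3 go.py 580 106 240 -91.2
```

```text
t 8.0167 tcp [ 612.  -288.   192.5] F [ 1.  -1.3 -3.9] open 52.0
travel [-39.54  -4.68   0.3 ] turn [ 0.2  6.3 -0.1] j [-0.12  0.72  0.78  1.6  -0.56  1.06 -0.66]
```

Call:
{"fn": "jog_arm", "kwargs": {
  "travel": [
    [-2,-2.5,0],
    [-5.5,-4.7,0],
    [-9.2,-4.7,0],
    [-13,-4.7,0],
    [-16.5,-4.7,0]
  ],
  "turn": [
    [0,1,0],
    [0,2,0],
    [0,3,0],
    [0,4,0],
    [0,5,0]
  ]
}}

```text
time: 8.43
tcp_pos: [596.8, -121.8, 240.1]
eef_rot: [-1.211, 1.213, -1.205]
contact_force: [0.8, 0.9, -6.0]
opening: 0.591
```

```bash
python3 go.py 575 107 240 -91.2
```

```text
t 8.4333 tcp [ 596.8 -121.8  240.1] F [ 0.8  0.9 -6. ] open 51.9
travel [-22.88   0.08  -2.16] turn [ 0.3  1.2 -0.1] j [-0.48  0.58  0.88  1.74 -0.5   1.07 -1.  ]
```

Call:
{"fn": "jog_arm", "kwargs": {
  "travel": [
    [-4,0,-0.4],
    [-8,0,-0.8],
    [-12,0,-1.3],
    [-16,0,-1.7],
    [-19.5,0,-2.2]
  ],
  "turn": [
    [0,1,0],
    [0,1.2,0],
    [0.3,1.2,0],
    [0.3,1.2,0],
    [0.3,1.2,-0.1]
  ]
}}

```text
time: 8.85
tcp_pos: [573.7, 76.0, 240.6]
eef_rot: [-1.199, 1.224, -1.222]
contact_force: [1.3, 0.2, -4.8]
opening: 0.592
```

```bash
python3 go.py 575 107 240 -91.2
```

```text
t 8.85 tcp [573.7  76.  240.6] F [ 1.3  0.2 -4.8] open 52.0
travel [-3.1   0.07  0.07] turn [ 0.   0.1 -0.1] j [-0.87  0.53  0.92  1.82 -0.49  1.03 -1.35]
```

Call:
{"fn": "jog_arm", "kwargs": {
  "travel": [
    [-2,0,0],
    [-3,0,0],
    [-3.1,0,0],
    [-3.1,0,0]
  ],
  "turn": [
    [0,0,0],
    [0,0,0],
    [0,0,0],
    [0,0,0]
  ]
}}

```text
time: 9.18
tcp_pos: [574.1, 106.4, 240.7]
eef_rot: [-1.2, 1.223, -1.223]
contact_force: [-0.6, -0.9, -4.6]
opening: 0.587
```

```bash
python3 go.py 575 107 160 -91.2;  python3 - <<'E'
from h import *
w=grab("wrist"); save(w,"w4"); s=grab("scene"); save(s,"s4")
cv2.imwrite("pics/w4.png",w["im"])
cv2.imwrite("pics/s4c.png",cv2.resize(s["im"][120:280,200:400],None,fx=3.7,fy=3.7,interpolation=cv2.INTER_CUBIC))
E
```

```text
t 9.1833 tcp [574.1 106.4 240.7] F [-0.6 -0.9 -4.6] open 51.5
travel [-0.06  8.07  0.09] turn [ 0.   0.1 -0. ] j [-0.91  0.54  0.92  1.81 -0.49  1.04 -1.4 ]
```

View pics/w4.png

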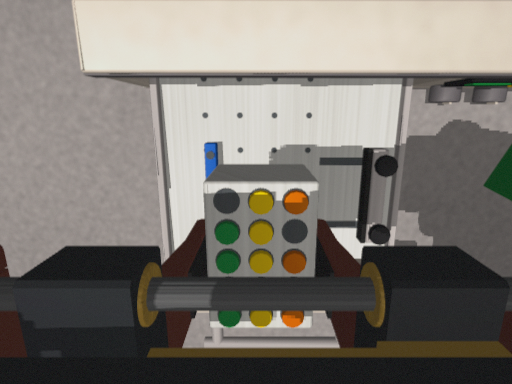

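View pics/s4c.png

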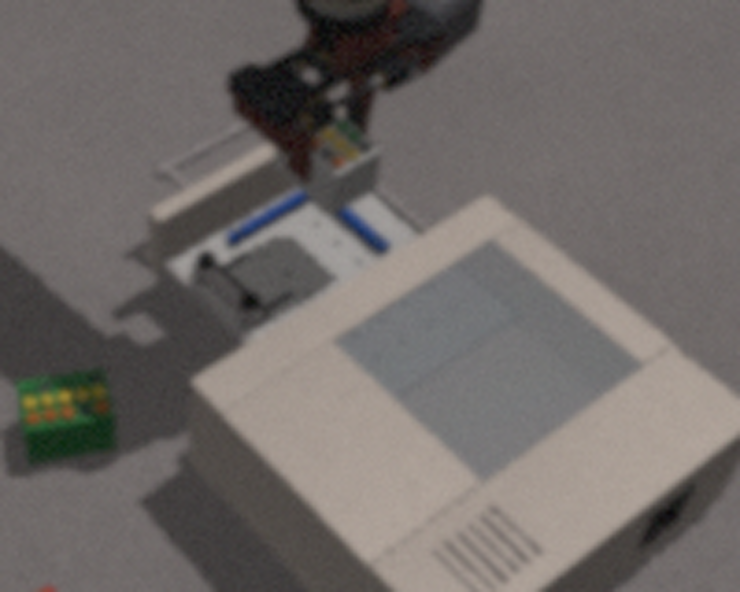

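The block is held upright over the platform, with its top far edge from about (207,186) to (315,182) in the wrist view. The side rail is at (211,160). I'll check the block's offset and yaw in the grip.

```bash
python3 - <<'E'
from h import *
d=load("w4")
cv2.imwrite("pics/w4c.png",cv2.resize(d["im"][130:340,180:340],None,fx=3.7,fy=2.8,interpolation=cv2.INTER_CUBIC))
a=np.array([bydepth(d,u,v) for u in range(225,300,5) for v in (186,190)]);print(a.mean(0))
for p in [(207,186),(315,182),(209,326),(313,325)]: print(onplane(d,*p,188.2).round(1))
print("rail face", [onplane(d,*p,57).round(1) for p in [(217.5,145),(217.5,165)]])
E
```

```text
[608.56820705 105.36322555 189.39245399]
[609.7 129.1 188.2]
[610.6  80.8 188.2]
[537.  132.6 188.2]
[536.6  80.  188.2]
rail face [array([615.2, 141.7,  57. ]), array([598. , 142.6,  57. ])]
```

View pics/w4c.png

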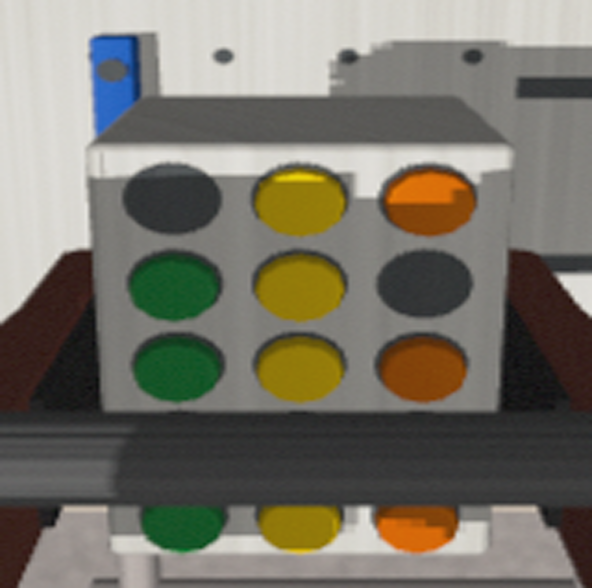

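Call:
{"fn": "jog_arm", "kwargs": {
  "travel": [
    [0,2,0],
    [0,4.5,0],
    [0,7,0],
    [0,8.3,0],
    [0,8.8,0]
  ],
  "turn": [
    [0,0,0],
    [0,0,0],
    [0,0,0],
    [0,0,0],
    [0,0,0]
  ]
}}

```text
time: 9.7
tcp_pos: [573.5, 102.7, 151.1]
eef_rot: [-1.2, 1.229, -1.227]
contact_force: [-0.1, -0.0, -4.8]
opening: 0.591
```

```bash
python3 go.py 574.5 107 148 -91.2
```

```text
t 9.7 tcp [573.5 102.7 151.1] F [-0.1 -0.  -4.8] open 51.9
travel [-0.43  0.31  0.09] turn [ 0.2 -0.2  0.1] j [-0.84  0.65  0.82  1.88 -0.6   0.88 -1.31]
```

Call:
{"fn": "jog_arm", "kwargs": {
  "travel": [
    [0,0.1,0],
    [0,0.2,0],
    [0,0.3,0],
    [0,0.3,0],
    [0,0.3,0]
  ],
  "turn": [
    [0.2,0,0.1],
    [0.2,-0.1,0.1],
    [0.2,-0.2,0.1],
    [0.2,-0.2,0.1],
    [0.2,-0.2,0.1]
  ]
}}

```text
time: 10.12
tcp_pos: [573.9, 102.8, 148.9]
eef_rot: [-1.197, 1.224, -1.225]
contact_force: [0.2, -0.5, -4.7]
opening: 0.59
```

```bash
python3 go.py 574.5 107 148 -91.2
```

```text
t 10.1167 tcp [573.9 102.8 148.9] F [ 0.2 -0.5 -4.7] open 51.8
travel [-0.42  0.09  0.05] turn [-0.1 -0.  -0.1] j [-0.83  0.65  0.81  1.89 -0.61  0.87 -1.3 ]
```

Call:
{"fn": "jog_arm", "kwargs": {
  "travel": [
    [0,0.05,0],
    [0,0.1,0],
    [0,0.15,0],
    [0,0.15,0]
  ],
  "turn": [
    [0,0,0],
    [0,0,0],
    [0,0,0],
    [0,0,0]
  ]
}}

```text
time: 10.45
tcp_pos: [574.0, 103.0, 147.6]
eef_rot: [-1.197, 1.223, -1.225]
contact_force: [-1.0, 0.2, -4.2]
opening: 0.592
```

Call:
{"fn": "jog_arm", "kwargs": {
  "travel": [
    [0,0.05,0],
    [0,0.1,0],
    [0,0.15,0],
    [0,0.15,0]
  ],
  "turn": [
    [0,0,0],
    [0,0,0],
    [0,0,0],
    [0,0,0]
  ]
}}

```text
time: 10.78
tcp_pos: [574.8, 102.9, 147.4]
eef_rot: [-1.195, 1.223, -1.225]
contact_force: [-2.1, 0.7, 8.8]
opening: 0.59
```

Block is on the platform (z 147.4, as expected; net +9 N). Slide it to near both rails, then press.

Call:
{"fn": "jog_arm", "kwargs": {
  "travel": [
    [-0.3,0.05,-0.2],
    [-0.6,0.05,-0.4],
    [-0.9,0.05,-0.6],
    [-1.2,0.05,-0.8],
    [-1.2,0.05,-0.8]
  ],
  "turn": [
    [0,0,0],
    [0,0,0],
    [0,0,0],
    [0,0,0],
    [0,0,0]
  ]
}}

```text
time: 11.2
tcp_pos: [567.5, 115.1, 147.6]
eef_rot: [-1.194, 1.221, -1.226]
contact_force: [2.0, -2.4, 4.0]
opening: 0.592
```

```bash
python3 go.py 563.5 118.6 147.4 -91.2
```

```text
t 11.2 tcp [567.5 115.1 147.6] F [ 2.  -2.4  4. ] open 52.0
travel [-0.34  0.01 -0.41] turn [-0.3  0.  -0.1] j [-0.86  0.64  0.81  1.9  -0.61  0.86 -1.32]
```

Call:
{"fn": "jog_arm", "kwargs": {
  "travel": [
    [-0.1,0.05,0],
    [-0.2,0.05,0],
    [-0.3,0.05,0],
    [-0.4,0.05,0],
    [-0.45,0.05,0]
  ],
  "turn": [
    [0,0,0],
    [0,0,0],
    [0,0,0],
    [0,0,0],
    [0,0,0]
  ]
}}

```text
time: 11.62
tcp_pos: [567.7, 118.3, 147.5]
eef_rot: [-1.195, 1.22, -1.228]
contact_force: [0.7, -6.8, 7.1]
opening: 0.588
```

Call:
{"fn": "jog_arm", "kwargs": {
  "travel": [
    [0,0.05,-0.1],
    [0,0.05,-0.2],
    [0,0.05,-0.3],
    [0,0.05,-0.4],
    [0,0.05,-0.45]
  ],
  "turn": [
    [0,0,0],
    [0,0,0],
    [0,0,0],
    [0,0,0],
    [0,0,0]
  ]
}}

```text
time: 12.03
tcp_pos: [564.5, 119.0, 147.7]
eef_rot: [-1.192, 1.218, -1.229]
contact_force: [5.7, -1.5, 3.5]
opening: 0.59
```

```bash
python3 go.py 563.5 118.6 147.4 -91.2
```

```text
t 12.0333 tcp [564.5 119.  147.7] F [ 5.7 -1.5  3.5] open 51.8
travel [ 0.04  0.03 -0.1 ] turn [-0.5 -0.  -0. ] j [-0.87  0.64  0.82  1.91 -0.61  0.85 -1.33]
```

Call:
{"fn": "jog_arm", "kwargs": {
  "travel": [
    [-0.05,0.05,-0.05],
    [-0.1,0.05,-0.1],
    [-0.15,0.05,-0.15],
    [-0.2,0.05,-0.2],
    [-0.2,0.05,-0.2]
  ],
  "turn": [
    [-0.5,0,0],
    [-0.5,0,0],
    [-0.5,0,0],
    [-0.5,0,0],
    [-0.5,0,0]
  ]
}}

```text
time: 12.45
tcp_pos: [564.4, 119.7, 147.7]
eef_rot: [-1.196, 1.22, -1.229]
contact_force: [8.3, -5.5, -1.6]
opening: 0.596
```

```bash
python3 go.py 563.5 118.6 147.4 -91.2; python3 -c "
from h import *
print(st()['ft_torque'])"
```

```text
t 12.45 tcp [564.4 119.7 147.7] F [ 8.3 -5.5 -1.6] open 52.3
travel [ 0.11  0.03 -0.09] turn [-0.3 -0.   0.1] j [-0.87  0.64  0.82  1.9  -0.61  0.86 -1.33]
[-1.48438917 -1.82557177  0.33916202]
```

```bash
python3 - <<'E'
from h import *
w=grab("wrist"); save(w,"w5"); cv2.imwrite("pics/w5.png",cv2.resize(w["im"][100:360,150:370],None,fx=3,fy=2.3,interpolation=cv2.INTER_CUBIC))
s=grab("scene"); cv2.imwrite("pics/s5.png",cv2.resize(s["im"][140:230,240:340],None,fx=6,fy=6,interpolation=cv2.INTER_CUBIC))
E
```

```text
(no output)
```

View pics/w5.png

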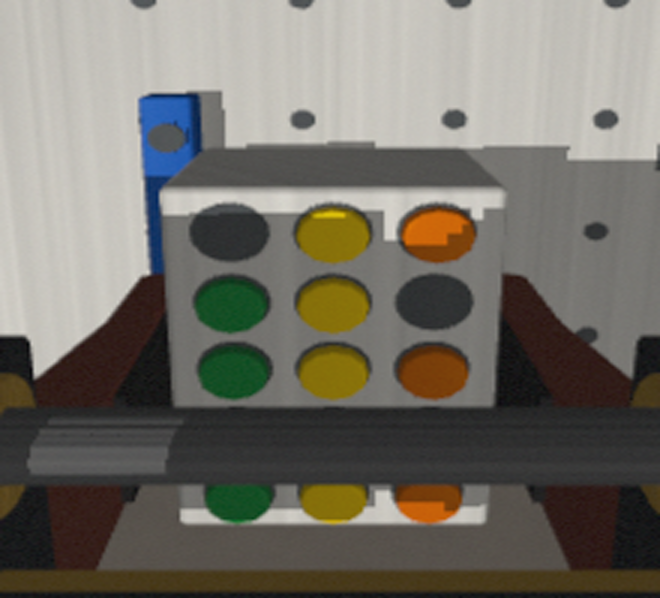

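View pics/s5.png

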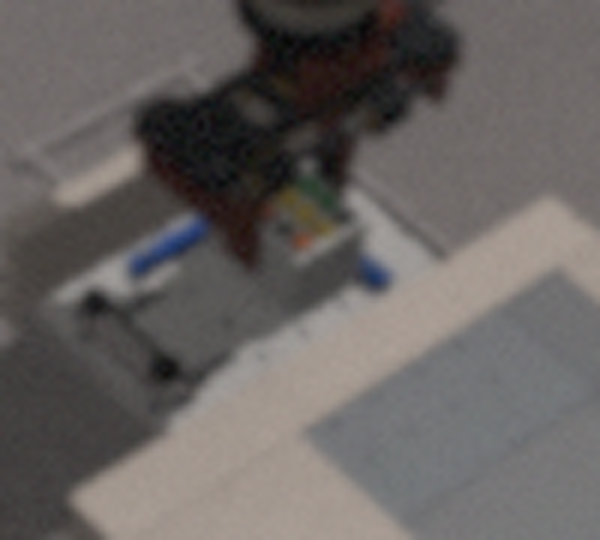

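The wrist crop shows the block's far bottom-left corner right against the rail's inner face at crop x≈200. I'll quantify that.

```bash
python3 - <<'E'
from h import *
d=load("w5")
cv2.imwrite("pics/w5z.png",cv2.resize(d["im"][130:190,190:320],None,fx=6,fy=6,interpolation=cv2.INTER_NEAREST))
hsv=cv2.cvtColor(d["im"],cv2.COLOR_BGR2HSV)
m=cv2.inRange(hsv,(100,120,40),(130,255,255))
for v in (145,150,155,160,163): 
    u=np.where(m[v,180:240])[0]+180; print(v,u.min(),u.max(),onplane(d,u.max()+.5,v,57).round(1))
E
```

```text
145 197 216 [615.  142.3  57. ]
150 197 216 [612.3 142.4  57. ]
155 197 216 [609.5 142.6  57. ]
160 198 216 [606.7 142.8  57. ]
163 198 216 [605.  142.9  57. ]
```

View pics/w5z.png

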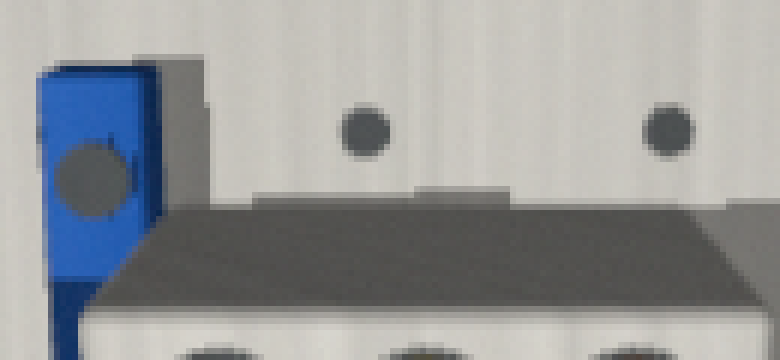

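Call:
{"fn": "jog_arm", "kwargs": {
  "travel": [
    [-0.2,0.1,-0.2],
    [-0.25,0.1,-0.25],
    [-0.3,0.1,-0.3],
    [-0.3,0.1,-0.3],
    [-0.3,0.1,-0.3]
  ],
  "turn": [
    [-0.3,0,0],
    [-0.3,0,0],
    [-0.3,0,0],
    [-0.3,0,0],
    [-0.3,0,0]
  ]
}}

```text
time: 12.97
tcp_pos: [564.3, 120.1, 147.7]
eef_rot: [-1.197, 1.218, -1.233]
contact_force: [9.3, -10.9, 1.2]
opening: 0.589
```

```bash
python3 go.py 563.5 118.6 147.4 -91.2; python3 -c "
from h import *
print(st()['ft_torque'])"
```

```text
t 12.9667 tcp [564.3 120.1 147.7] F [  9.3 -10.9   1.2] open 51.7
travel [ 0.15  0.03 -0.08] turn [-0.4 -0.1  0.3] j [-0.88  0.64  0.82  1.9  -0.61  0.86 -1.34]
[-2.18704805 -2.0225978   0.58041908]
```

Call:
{"fn": "jog_arm", "kwargs": {
  "travel": [
    [-0.3,0.15,-0.3],
    [-0.3,0.15,-0.3],
    [-0.3,0.15,-0.3],
    [-0.3,0.15,-0.3],
    [-0.3,0.15,-0.3]
  ],
  "turn": [
    [-0.7,0,0.6],
    [-0.7,0,0.6],
    [-0.7,0,0.6],
    [-0.7,0,0.6],
    [-0.7,0,0.6]
  ]
}}

```text
time: 13.38
tcp_pos: [564.7, 119.6, 147.6]
eef_rot: [-1.195, 1.225, -1.228]
contact_force: [10.6, -11.8, 3.6]
opening: 0.59
```

```bash
python3 go.py 563.5 118.6 147.4 -91.2; python3 - <<'E'
from h import *
w=grab("wrist"); save(w,"w6"); cv2.imwrite("pics/w6z.png",cv2.resize(w["im"][130:190,190:320],None,fx=6,fy=6,interpolation=cv2.INTER_NEAREST))
t=grab("top"); save(t,"t6"); cv2.imwrite("pics/t6.png",cv2.resize(t["im"][60:260,180:400],None,fx=3,fy=3,interpolation=cv2.INTER_CUBIC))
o=st(); print(o["time"],o["tcp_pos"],o["contact_force"])
E
```

```text
t 13.3833 tcp [564.7 119.6 147.6] F [ 10.6 -11.8   3.6] open 51.8
travel [ 0.1   0.02 -0.11] turn [-0.2 -0.2 -0. ] j [-0.87  0.64  0.82  1.9  -0.61  0.86 -1.33]
13.4833 [564.66140724 119.56624972 147.56430789] [ 11.27476307 -12.40261857   2.50093616]
```

View pics/w6z.png

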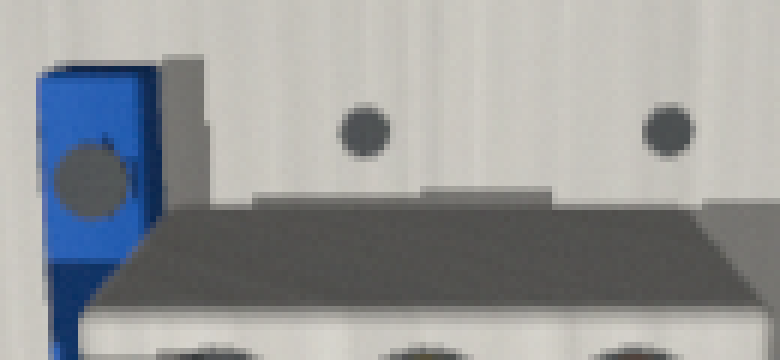

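View pics/t6.png

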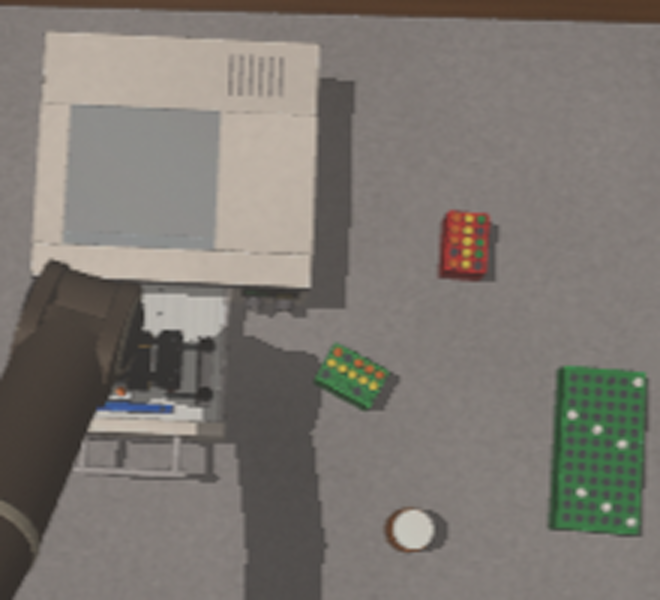

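```bash
python3 - <<'E'
from h import *
t=load("t6"); t2=load("top2")
print("handle",onplane(t,180+182/3,60+475/3,88).round(1),onplane(t,180+80/3,60+471/3,88).round(1),"w2 handle",onplane(load("w2"),260,180,85).round(1))
# rail front inner edge / far block edge from final wrist view: block far bottom edge on platform
d=load("w6"); print("far bottom edge",[onplane(d,190+a/6,130+207/6,45).round(1) for a in (165,690)])
print(env.get_obs()["contact_force"])
E
```

```text
handle [438.6  28.9  88. ] [440.2 149.3  88. ] w2 handle [441.7 104.8  85. ]
far bottom edge [array([602.3, 144. ,  45. ]), array([601. ,  91.2,  45. ])]
[ 11.27476307 -12.40261857   2.50093616]
```

The block's far edge is at x≈602, so its near end is at 526, on the front rail's face. Its side is at y=144, on the side rail's face. The drawer is still at its stop. Handing in.

```bash
python3 -c "
from rig import env
print(env.close_job())"
```

```text
the job is handed in; nothing more can be done
None
```

The job is done and handed in at about 13.5 s. The drawer is out at its stop, and the silver tube block sits in the corner of the blue rails, still gripped and pressed against both.

- **Drawer:** I pulled it 146 mm by the handle until the force jumped to about 20 N in x (31 N in z). A later top view still shows the handle at about x = 440 mm, so it stayed at its stop.
- **Block:** I gripped it across the 52 mm (opening reads 51.8 mm), carried it upright and set it on the platform at the expected height.
- **Contact:** It presses about 11 N on the front rail and 12 N on the side rail, with a light downward force. In the wrist view its end (x ≈ 526) and side (y ≈ 144) coincide with the rail faces, and the yaw agrees to about 0.2°.
- **Other objects:** In the last top view the jar, green rack and both look-alikes are where they were.

**Small disagreements:**
- The gripper stopped about 1 mm off the predicted seated position in x and y, which is within the 2 mm calibration.
- The block rocked up to about 0.5° while being pressed. I corrected this, and the last reading showed about 0.2° of tool tilt.
- The front-rail contact was hidden from the cameras, so I judged it from the force and the position of the far edge.

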